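Lock the denture flask with its two spring clips

TASK

Lock the flask lid: take the two open spring clips from the bench and push each one sideways, from the open front of the flask, into the groove under the head of the post that it fits (larger clip on the thick post, smaller clip on the thin post) until it snaps fully home round the neck and its jaws close. Leave both clips lying flat on the lid and let go, and do not shift or knock over the plaster cast, the jar or the dropper bottle.

Things in the scene. Friction and masses are not known exactly. Their poses are not given: they have to be found in the camera images.
- flask: Denture flask, aluminium box 110 mm (its x) by 176 mm (its y), fixed. Origin: centre of its underside, z up; flat lid top at z = 48 mm. Two posts on the lid at x = 20, y = +46 and -46 mm (which is which varies). Walls 23 mm high on the lid: 6 mm thick at the back (x = 52) and sides (y = +-85, x 5 to 55), and a 13 mm rib at y = 0 (x 3 to 53). The -x side is open: clips go in along +x.
- post_thick: The thicker post, steel, same orientation as the flask. Origin: on its axis, at the lid top. From the lid up: a groove (neck) 26 mm in diameter and 12 mm high, then a round head 38 mm in diameter (with a 3 mm chamfer under its rim) up to 24 mm above the lid.
- post_thin: The thinner post, steel, same orientation as the flask. Origin: on its axis, at the lid top. Groove 16 mm in diameter and 12 mm high, then a head 28 mm in diameter (with a 3 mm chamfer under its rim) up to 24 mm above the lid.
- post_thick_groove (a point): Foot of the thick post's groove: on its axis, at lid height.
- post_thin_groove (a point): Foot of the thin post's groove: on its axis, at lid height.
- clip_big: The larger spring clip, bright steel, 95 mm long, 43 mm wide, lying flat at first, z up: an open C of 8 mm round spring bar (bore 27.4 mm, throat 18 mm, flared lips) on a flat stem 14 mm wide, 7 mm thick, that ends in an upright grip tab. For the thick post; 0.1 kg. Origin: bore centre, on the underside. +x points out of the mouth (lips reach x = 24 mm), stem and tab lie to -x.
- clip_small: The smaller spring clip, bright steel, 82 mm long, 33 mm wide, lying flat at first, z up: an open C of 8 mm round spring bar (bore 17.4 mm, throat 10.5 mm, flared lips) on a flat stem 14 mm wide, 7 mm thick, that ends in an upright grip tab. For the thin post; 0.07 kg. Origin: bore centre, on the underside. +x points out of the mouth (lips reach x = 21 mm), stem and tab lie to -x.
- clip_big_bore (a point): The larger clip's origin (bore centre, underside).
- clip_small_bore (a point): The smaller clip's origin (bore centre, underside).
- clip_big_tab (a point): Middle of the larger clip's grip tab, 25 mm above the clip's underside, at x = -66 mm in the clip. The tab is a plate 9 mm thick along the clip's x, 32 mm wide along its y, from the underside up to 37 mm; it can be gripped front to back or across.
- clip_small_tab (a point): Middle of the smaller clip's grip tab, 25 mm above the clip's underside, at x = -58 mm in the clip. The tab is a plate 9 mm thick along the clip's x, 26 mm wide along its y, from the underside up to 37 mm; it can be gripped front to back or across.
- plaster_cast: Bystander: white plaster jaw, 56 x 60 x 28 mm; origin at the centre of its underside.
- jar: Bystander: white-lidded jar, 48 mm in diameter, 58 mm high; origin at the centre of its underside.
- dropper: Bystander: dropper bottle with a black cap, 26 mm in diameter, 73 mm high; origin at the centre of its underside.
- clip_big_left (a joint): Spring jaw of the larger clip on its +y side, rad: 0 is closed, grows as it is forced outward (about 0.14 as the groove passes the throat, 0.35 at the stop). It springs shut by itself; pushing the clip over takes roughly 6 to 12 N.
- clip_big_right (a joint): Spring jaw of the larger clip on its -y side, rad: 0 is closed, grows as it is forced outward (about 0.14 as the groove passes the throat, 0.35 at the stop). It springs shut by itself; pushing the clip over takes roughly 6 to 12 N.
- clip_small_left (a joint): Spring jaw of the smaller clip on its +y side, rad: 0 is closed, grows as it is forced outward (about 0.1 as the groove passes the throat, 0.35 at the stop). It springs shut by itself; pushing the clip over takes roughly 6 to 12 N.
- clip_small_right (a joint): Spring jaw of the smaller clip on its -y side, rad: 0 is closed, grows as it is forced outward (about 0.1 as the groove passes the throat, 0.35 at the stop). It springs shut by itself; pushing the clip over takes roughly 6 to 12 N.
There are look-alikes about, which are no part of the job. Leave any orange look-alike of the clip_small alone.

How it is judged (in metres and radians):
At the end, for the whole second after the job is handed in: The larger clip is on the thick post and the smaller clip on the thin post: each clip's bore centre within 3.5 mm of its post's axis and within 7 mm of the groove's foot, flat within 0.12 rad, both jaws sprung shut (under 0.06 rad), at rest and released (horizontal distance between clip_big_bore and post_thick_groove below 0.0035 m and distance between clip_big_bore and post_thick_groove below 0.007 m and angle between each of clip_big, clip_small's own z axis and vertical below 0.12 rad and value of joint each of clip_big_left, clip_big_right, clip_small_left, clip_small_right below 0.06 rad and linear speed of each of clip_big, clip_small below 0.02 m/s and horizontal distance between clip_small_bore and post_thin_groove below 0.0035 m and distance between clip_small_bore and post_thin_groove below 0.007 m); the robot touches nothing.
It fails at once if the plaster cast is shifted by more than 25 mm or tipped (distance of plaster_cast from where it was at the start of the episode above 0.025 m or angle between plaster_cast's own z axis and vertical above 0.3 rad).
It fails at once if the jar is shifted by more than 25 mm or tipped (distance of jar from where it was at the start of the episode above 0.025 m or angle between jar's own z axis and vertical above 0.3 rad).
It fails at once if the dropper bottle is shifted by more than 25 mm or tipped (distance of dropper from where it was at the start of the episode above 0.025 m or angle between dropper's own z axis and vertical above 0.3 rad).
It also fails if it takes over 64 s, if anything falls off the work surface, if the arm or the gripper's body presses on something with over 40 N, if the wrist force passes 120 N, or if a joint passes its speed limit or range.

ROBOT

A 6-joint arm with a two-finger parallel gripper is mounted at the origin on a cart in front of the work surface, level with it; the furniture and walls round the work are solid. World frame = base frame: x ahead of the robot, y to its left, z up, the work surface at z = 0. Lengths are in m, angles in degrees, forces in N, time in s.
With the tool pointing down it reaches from about 0.4 to 0.825 m from the base axis. Payload 7 kg.
Tool frame: the origin (TCP) lies at the centre of the arm's flange, where the gripper is bolted on; the fingertips stand 178 mm ahead of it and the grasp point (between the pads) lies 159 mm ahead of it (r.tips_ahead is the z of the fingertips in the tool frame, in m); z points along the fingers, y is the line along which they close (so a half turn about z gives the same grasp; the last joint's range is limited). The gripper opens to 88 mm and grips with 3 to 60 N. Pads are 19 mm wide; open, the fingers measure 130 mm over their backs; the gripper's body (78 mm by 193 mm) begins 47 mm behind the grasp point.
Start: joints at [-52.363, 20.546, 0.682, 0, -70.136, -16.507], TCP at [0.243, -0.63, 0.405] pointing down, gripper open.
Joint ranges: [-176.03, 176.03], [-82.01, 121.73], [-58.28, 71.71], [-173.87, 95.51], [-174.79, -0.11], [-173.66, 173.66]. Speed limits (degrees/s): [136.94, 136.94, 172.46, 180, 180, 180].

INTERFACE

Orientations are given as [roll, pitch, yaw] about the fixed x, y, z axes, in that order (R = Rz(yaw) Ry(pitch) Rx(roll)).
In Python, from plant import r gives the robot as it stands. The module is installed in compiled form; this text tells all that it offers.
- The arm moves only by the shell command python3 -m pendant 'ROWS' [FORCE]. ROWS is JSON, a list that holds one entry, the list of rows, each a list of 7 numbers: the shift along the tool's x, y, z in m, then the turn, a rotation vector about the tool's x, y, z in degrees, then the gripper command: -1 is shut, 1 is fully open, values between are in proportion. A call has 1 to 5 rows; each row is the pose to reach, as a shift and turn from the pose commanded when the call began, along the tool's axes at that moment; what a row does not reach only later rows make up. A row lasts 1/10 s, in which the tool goes at most 50 mm and 8.59 degrees, less where a joint would pass 70% of its speed; a pose out of reach is approached as far as the arm can. A call with a gripper value outside its range is refused whole. The fingers move at their own pace and stop on an object; FORCE is the grip in N (left out, the last holds). Time passes only in rows, so rows that repeat a pose let the fingers close. It gives the time, the measured TCP pose, the force, the opening and the grip force at its end, in the units of the state.
- r.get_state(): the state, without advancing time (a new reading comes with each control period).
- r.capture(name): name is "side" or "top" or "wrist"; returns the picture (420x560x3 uint8, red, green, blue); there is no depth.
- r.camera_params(name): a dict with "fx", "fy", "cx", "cy" (pixels), "dist_coeffs" ([k1, k2, p1, p2, k3] as OpenCV has them; the pictures are not rectified), "R" (3x3) and "t" (3): a world point X has camera coordinates R X + t. Camera axes: x right, y down, z forward; pixel columns grow to the right and rows downward; lengths in m; the calibration is good to about 2 mm. A picture is of the moment at which its call begins: read the wrist's pose just before it. camera_params takes no time and is no camera call; for the wrist camera it gives the pose at the moment of the call.
- r.close_job(): hands the job in; it is judged then, once.
The state is a dict: "time_s": time; "joints": joint angles; "qd": joint speeds; "joint_torque": joint torques, N m; "tcp_pos": TCP position; "eef_rot": TCP orientation; "contact_force": force on the tool from outside, world axes, zero at the start; "moment": the same for the moment, N m; "gripper_width": finger opening in m; "gripper_force": force on a finger pad.
Only numpy, scipy, OpenCV 4.12 (cv2) and the standard library are available. Lean on these libraries where they do the work, as an engineer would, in place of code of your own. Each camera call takes 0.05 s, during which the arm holds its last target. There are 200 camera calls.

## Working session

There is one attempt and no reset: what is moved stays moved. The work goes in short steps, Python scripts to look and compute and a shell command to move; the robot and the scene stay as the last step left them, time stands still between calls to the robot, and variables do not carry over. Pictures are saved under pics/ and viewed, at most 10 in all, crops included, and the job is handed in when it is done.

```bash
mkdir -p pics; python3 - <<'E'
from plant import r
import cv2,numpy as np
s=r.get_state();print(s)
for n in ["top","side"]:
    im=r.capture(n);cv2.imwrite(f"pics/{n}0.png",im[:,:,::-1])
    p=r.camera_params(n);print(n,p)
E
```

```text
{'time_s': 0.0, 'joints': array([-5.23625866e+01,  2.05914331e+01,  6.33921559e-01, -2.04345702e-02,
       -7.01383597e+01, -1.65088681e+01]), 'qd': array([ 0.0478501 ,  0.00688725,  0.03231241,  0.03636471, -0.07988577,
       -0.06358479]), 'joint_torque': array([ 2.14296539e-03, -5.82722032e+01,  2.93049413e+01,  6.99694008e+00,
        6.69937843e-03, -1.22665606e-04]), 'tcp_pos': array([ 0.2432577 , -0.62942556,  0.40372261]), 'eef_rot': array([ 1.79902622e+02, -8.82784833e-03, -1.58878406e+02]), 'contact_force': array([-1.4372    , -1.3249161 , -0.00308809]), 'moment': array([-0.00905854,  0.0116695 , -0.00350553]), 'gripper_force': 0.0, 'gripper_width': 0.08765964269303818}
top {'fx': 509.61895777560494, 'fy': 509.61895777560494, 'cx': 285.4473773194869, 'cy': 208.4889699313874, 'dist_coeffs': array([0.02231497, 0.        , 0.        , 0.        , 0.        ]), 'R': array([[-0.0081001 , -0.99970883, -0.02272967],
       [-0.98887395,  0.01138455, -0.14831959],
       [ 0.14853518,  0.02127537, -0.98867824]]), 't': array([-0.06056816,  0.51034082,  1.04410153])}
side {'fx': 426.9660179056771, 'fy': 426.9660179056771, 'cx': 281.95520889530786, 'cy': 206.94737322881952, 'dist_coeffs': array([-0.05975307,  0.        ,  0.        ,  0.        ,  0.        ]), 'R': array([[-0.92253004, -0.38564164,  0.01479354],
       [-0.25719666,  0.58578134, -0.76857667],
       [ 0.28772939, -0.71283992, -0.63958662]]), 't': array([0.40930665, 0.21572189, 0.76803414])}
```

View pics/top0.png

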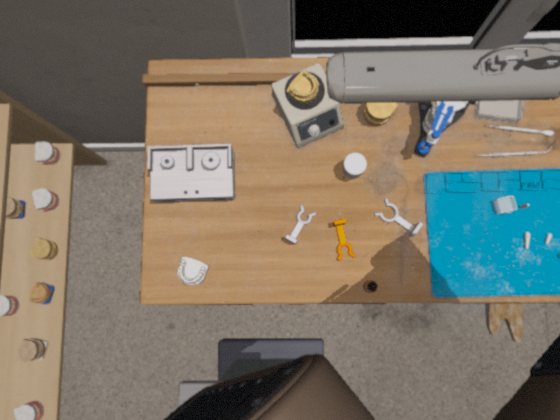

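View pics/side0.png

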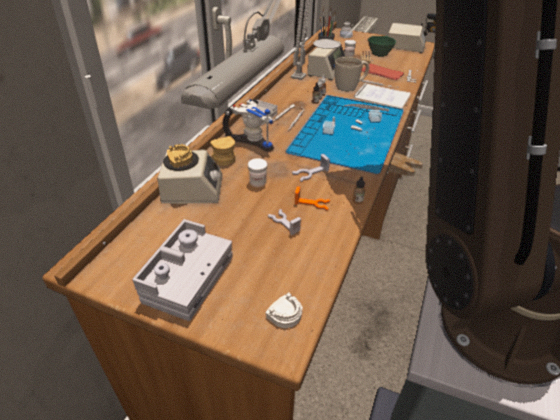

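The top view shows the flask at about (192,172), with the thin post at (167,161) and the thick post at (211,159), so the thick post is on the robot's right. Three things look like clips:
- Steel at (301,224): the shorter one, so clip_small.
- Steel at (400,218): the longer one, so clip_big.
- Orange at (343,240): the look-alike, which I leave alone.

The jar is at (355,166), the dropper at (371,286) and the cast at (192,271).

```bash
cat > h.py <<'E'
from plant import r
import cv2,numpy as np
from scipy.spatial.transform import Rotation as Ro
def ray(p,uv):
    K=np.array([[p['fx'],0,p['cx']],[0,p['fy'],p['cy']],[0,0,1]])
    n=cv2.undistortPoints(np.array([[uv]],float),K,np.array(p['dist_coeffs']))[0,0]
    R=np.array(p['R']);t=np.array(p['t'])
    return -R.T@t, R.T@np.array([n[0],n[1],1])
def onz(p,uv,z):
    c,d=ray(p,uv);return c+d*(z-c[2])/d[2]
def proj(p,X):
    K=np.array([[p['fx'],0,p['cx']],[0,p['fy'],p['cy']],[0,0,1]])
    return cv2.projectPoints(np.array(X,float).reshape(-1,1,3),cv2.Rodrigues(np.array(p['R']))[0],np.array(p['t']),K,np.array(p['dist_coeffs']))[0][:,0]
E
python3 - <<'E'
from h import *
im=cv2.imread("pics/top0.png")
a=cv2.resize(im[195:270,280:430],None,fx=5,fy=5,interpolation=cv2.INTER_CUBIC)
b=cv2.resize(im[140:205,145:240],(475*1,325),interpolation=cv2.INTER_CUBIC)
o=np.zeros((600,750,3),np.uint8)
o[:275]=cv2.resize(a,(750,375))[:275]; o[275:600,:475]=b
cv2.imwrite("pics/c1.png",o)
E
```

```text
(no output)
```

View pics/c1.png

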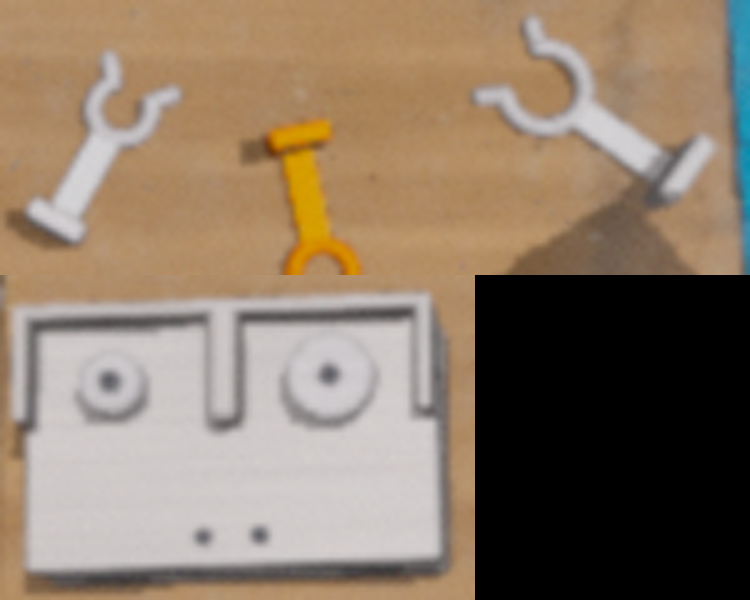

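The crop confirms it. The steel clip with the smaller bore is centred at about (304,217), tab (291,239). The larger steel clip has its bore at (389,213) and tab at (417,229). The middle clip is orange and gets left alone. The post heads are at (167,161) for thin and (211,160) for thick.

```bash
python3 - <<'E'
from h import *
np.set_printoptions(precision=4,suppress=True)
p=r.camera_params("top")
P=dict(thin=((167,161),.072),thick=((211,159.8),.072),sb=((304.4,216.6),.006),st=((291.4,239.2),.037),bb=((389,213),.006),bt=((417,228.6),.037),jar=((355,163),.058),drop=((371.5,287),.073),
fl_front_l=((145+27/5,140+295/5),.048),fl_front_r=((145+443/5,140+283/5),.048))
X={k:onz(p,*v) for k,v in P.items()}
for k,v in X.items(): print(k,v)
yw=lambda a,b:np.degrees(np.arctan2(*(X[b]-X[a])[1::-1]))
print(yw('thick','thin')-90,yw('fl_front_r','fl_front_l')-90,yw('st','sb'),yw('bt','bb'))
print(r.camera_params('wrist'))
st=r.get_state();print(st['tcp_pos'])
R=Ro.from_euler('xyz',st['eef_rot'],degrees=True)
for k in('st','bt'): print(k,R.inv().apply(X[k]-st['tcp_pos']), np.hypot(*X[k][:2]))
E
```

```text
thin [0.6078 0.1806 0.072 ]
thick [0.6092 0.0884 0.072 ]
sb [ 0.4961 -0.106   0.006 ]
st [ 0.4443 -0.0775  0.037 ]
bb [ 0.502  -0.2895  0.006 ]
bt [ 0.464  -0.3408  0.037 ]
jar [ 0.6016 -0.213   0.058 ]
drop [ 0.344  -0.2368  0.073 ]
fl_front_l [0.5317 0.2199 0.048 ]
fl_front_r [0.5348 0.0436 0.048 ]
0.8577842530618653 0.9948130118971363 -28.80257578891938 53.535580501581116
{'fx': 368.40402196565515, 'fy': 368.40402196565515, 'cx': 279.21941056609774, 'cy': 210.10773131575328, 'dist_coeffs': array([0.0116, 0.    , 0.    , 0.    , 0.    ]), 'R': array([[-0.3602,  0.9329,  0.0007],
       [ 0.9012,  0.3478,  0.2587],
       [ 0.2411,  0.0938, -0.966 ]]), 't': array([ 0.6752, -0.0315,  0.39  ])}
[ 0.2433 -0.6294  0.4038]
st [-0.3865  0.4418  0.3674] 0.45104218067413226
bt [-0.31    0.1891  0.3671] 0.5757422323599194
```

```bash
python3 -m pendant '[[[-0.05,0.03,0.02,0,0,0,1],[-0.09,0.05,0.04,0,0,0,1],[-0.13,0.08,0.05,0,0,8,1],[-0.16,0.095,0.05,0,0,16,1],[-0.16,0.095,0.05,0,0,24,1]]]'
python3 - <<'E'
from h import *
st=r.get_state();print(st['eef_rot'],st['joints'])
R=Ro.from_euler('xyz',st['eef_rot'],degrees=True)
print(R.inv().apply(np.array([.464,-.3408,.30])-st['tcp_pos']))
E
```

```text
time_s: 0.6
tcp_pos: [0.3608, -0.4798, 0.3538]
eef_rot: [179.9, -0.0, 177.0]
contact_force: [-0.4, 0.1, 0.5]
gripper_width: 0.0874
gripper_force: 0.0
[ 1.79919989e+02 -3.96125903e-02  1.77036458e+02] [-3.44431423e+01  1.57495220e+01 -1.31252158e+01 -5.42611435e-02
 -6.12008370e+01 -5.84942559e+01]
[-0.09592821  0.14408011  0.05397882]
```

```bash
python3 -m pendant '[[[-0.005,0.045,0.0,0,0,-8,0.5],[-0.015,0.09,0.01,0,0,-16,0.5],[-0.02,0.135,0.01,0,0,-24,0.5],[-0.03,0.18,0.02,0,0,-32,0.5],[-0.035,0.22,0.03,0,0,-40,0.5]]]'
python3 - <<'E'
from h import *
st=r.get_state()
R=Ro.from_euler('xyz',st['eef_rot'],degrees=True)
print(R.inv().apply(np.array([.4443,-.0775,.30])-st['tcp_pos']))
E
```

```text
time_s: 1.1
tcp_pos: [0.4045, -0.2635, 0.3245]
eef_rot: [-180.0, 0.0, -142.5]
contact_force: [0.9, -0.9, 0.5]
gripper_width: 0.0659
gripper_force: 0.0
[-0.1447258   0.12339521  0.02452375]
```

```bash
python3 -m pendant '[[[-0.035,0.03,0.01,0,0,-8,0.3],[-0.07,0.06,0.015,0,0,-16,0.3],[-0.11,0.095,0.02,0,0,-23,0.3],[-0.145,0.123,0.025,0,0,-23.6,0.3],[-0.145,0.123,0.025,0,0,-23.6,0.3]]]'
python3 - <<'E'
from h import *
st=r.get_state();p=r.camera_params('wrist')
im=r.capture('wrist');cv2.imwrite("pics/w1.png",im[:,:,::-1])
print(st['tcp_pos'],st['eef_rot'],st['joints'])
print(proj(p,[[.4961,-.106,.004],[.4443,-.0775,.037]]))
E
```

```text
time_s: 1.6
tcp_pos: [0.4467, -0.0755, 0.2994]
eef_rot: [-180.0, 0.0, -118.9]
contact_force: [0.2, -0.2, 0.1]
gripper_width: 0.0569
gripper_force: 0.0
[ 0.44669037 -0.07545361  0.29936435] [-1.79987415e+02  2.49193413e-02 -1.18915126e+02] [ 1.54562056e+01  5.30610236e+00 -3.47730310e+01 -1.17828734e-02
 -4.98944450e+01 -4.43637461e+01]
[[203.99121348 202.56762899]
 [280.83800699 213.95363722]]
```

View pics/w1.png

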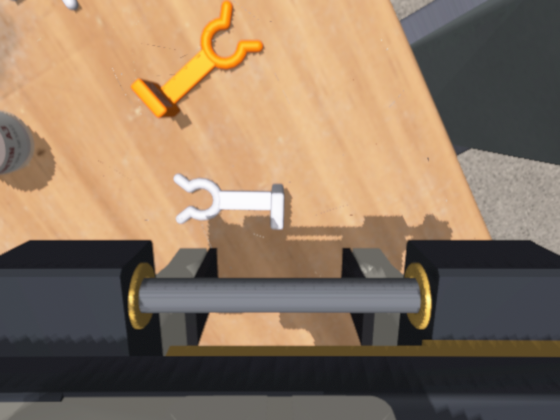

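The wrist view shows the steel clip_small with its bore at about (206,200) and its tab at (278,206). The orange look-alike is separate, at (200,60).

```bash
python3 - <<'E'
from h import *
p=r.camera_params('wrist');st=r.get_state()
im=cv2.imread('pics/w1.png');hsv=cv2.cvtColor(im,cv2.COLOR_BGR2HSV)
m=((hsv[:,:,1]<45)&(hsv[:,:,2]>150)).astype(np.uint8);m[:,:160]=0;m[:,300:]=0;m[:170]=0;m[236:]=0
for c in range(172,292,4):
    ys=np.nonzero(m[:,c])[0]; print(c,ys.min() if len(ys) else 0,ys.max() if len(ys) else 0,len(ys),end='; ')
b=onz(p,(206,200),.004);t=onz(p,(278.,206.5),.037);ys=onz(p,(235,201.3),.0075)
print(b,t,ys,np.degrees(np.arctan2(*(b-ys)[1::-1])),np.degrees(np.arctan2(*(b-t)[1::-1])),np.linalg.norm((b-t)[:2]))
R=Ro.from_euler('xyz',st['eef_rot'],degrees=True)
print(R.inv().apply(t-st['tcp_pos']))
E
```

```text
172 0 0 0; 176 174 220 15; 180 174 223 24; 184 177 222 26; 188 180 219 25; 192 180 217 24; 196 179 218 22; 200 178 219 21; 204 178 219 21; 208 179 217 22; 212 181 215 29; 216 184 214 31; 220 190 210 21; 224 191 209 19; 228 191 209 19; 232 191 209 19; 236 191 209 19; 240 191 209 19; 244 191 209 19; 248 191 209 19; 252 191 209 19; 256 191 209 19; 260 191 209 19; 264 191 209 19; 268 191 209 19; 272 186 227 37; 276 192 228 37; 280 192 229 38; 284 0 0 0; 288 0 0 0; [ 0.49277415 -0.10886745  0.004     ] [ 0.44261397 -0.08486326  0.037     ] [ 0.47300142 -0.09770587  0.0075    ] -29.444456176181514 -25.57348182370133 0.05560795621672993
[ 0.00833673 -0.00077393  0.26238714]
```

```bash
python3 - <<'E'
from h import *
p=r.camera_params('wrist');st=r.get_state()
R=Ro.from_euler('xyz',st['eef_rot'],degrees=True)
for uv,z in(((279,210.5),.037),((250,200),.007),((206,198.5),.004),((230,200),.007)): print(R.inv().apply(onz(p,uv,z)-st['tcp_pos']))
E
python3 -m pendant '[[[0.0065,-0.001,0.03,0,0,0,0.3],[0.0065,-0.001,0.06,0,0,0,0.3],[0.0065,-0.001,0.09,0,0,0,0.3],[0.0065,-0.001,0.115,0,0,0,0.3],[0.0065,-0.001,0.115,0,0,0,0.3]]]'
```

```text
[ 5.51618742e-03 -9.41089502e-05  2.62386707e-01]
[ 0.00573916 -0.02220272  0.29237822]
[ 0.00621475 -0.05623547  0.29536519]
[ 0.00574215 -0.0374258   0.29237234]
time_s: 2.15
tcp_pos: [0.4432, -0.087, 0.1851]
eef_rot: [180.0, -0.1, -119.3]
contact_force: [-8.2, 2.0, 22.5]
gripper_width: 0.0566
gripper_force: 10.8
```

The inner finger is pressing on the stem, which is 7 mm high against tips at about 7 mm. I'll raise by 6 mm and then close.

```bash
python3 -m pendant '[[[0,0,-0.008,0,0,0,0.3],[0,0,-0.008,0,0,0,0.3],[0,0,-0.008,0,0,0,0.3]]]'
python3 - <<'E'
from h import *
im=r.capture('wrist');cv2.imwrite("pics/w2.png",im[:,:,::-1])
E
```

```text
time_s: 2.45
tcp_pos: [0.4432, -0.0865, 0.1927]
eef_rot: [-180.0, 0.0, -119.3]
contact_force: [-0.1, -0.8, -0.3]
gripper_width: 0.0569
gripper_force: 0.0
```

View pics/w2.png

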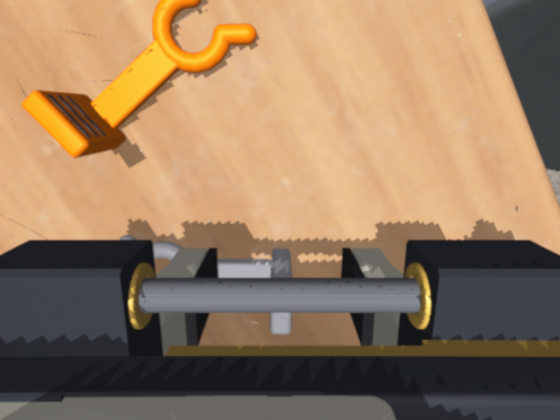

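```bash
python3 - <<'E'
from h import *
p=r.camera_params('wrist');st=r.get_state()
print(st['tcp_pos'])
im=cv2.imread('pics/w2.png');g=cv2.cvtColor(im,cv2.COLOR_BGR2HSV)
for c in(225,245,262): print(c,[(y,int(g[y,c,1])) for y in range(252,284,2)])
R=Ro.from_euler('xyz',st['eef_rot'],degrees=True)
for uv,z in(((245,260),.007),((245,278),.007),((281,333),.037),((272,320),.037),((291,320),.037)): print(R.inv().apply(onz(p,uv,z)-st['tcp_pos']))
E
```

```text
[ 0.44313347 -0.08639791  0.19253072]
225 [(252, 109), (254, 102), (256, 97), (258, 69), (260, 8), (262, 11), (264, 11), (266, 11), (268, 10), (270, 11), (272, 11), (274, 11), (276, 13), (278, 11), (280, 20), (282, 22)]
245 [(252, 109), (254, 108), (256, 105), (258, 83), (260, 8), (262, 11), (264, 11), (266, 11), (268, 12), (270, 11), (272, 11), (274, 11), (276, 10), (278, 12), (280, 20), (282, 19)]
262 [(252, 98), (254, 89), (256, 81), (258, 79), (260, 10), (262, 12), (264, 10), (266, 11), (268, 11), (270, 11), (272, 10), (274, 10), (276, 10), (278, 14), (280, 20), (282, 22)]
[ 0.00136462 -0.01648363  0.18553   ]
[-0.00811933 -0.01671015  0.1855309 ]
[-0.01895793  0.00083899  0.15553257]
[-0.01283778 -0.00290425  0.15553185]
[-0.01283747  0.00498487  0.15553213]
```

```bash
python3 -m pendant '[[[-0.006,0.001,0,0,0,0,0.3],[-0.006,0.001,0,0,0,0,-1],[-0.006,0.001,0,0,0,0,-1],[-0.006,0.001,0,0,0,0,-1],[-0.006,0.001,0,0,0,0,-1]]]' 40
python3 -m pendant '[[[0,0,0,0,0,0,-1],[0,0,-0.04,0,0,0,-1],[0,0,-0.08,0,0,0,-1],[0,0,-0.11,0,0,0,-1],[0,0,-0.11,0,0,0,-1]]]' 40
python3 - <<'E'
from h import *
st=r.get_state();im=r.capture('top');cv2.imwrite("pics/t2.png",im[:,:,::-1])
w=r.capture('wrist');cv2.imwrite("pics/w3.png",w[:,:,::-1])
print(st['gripper_width'],st['tcp_pos'],st['eef_rot'])
g=cv2.cvtColor(w[:,:,::-1].copy(),cv2.COLOR_BGR2HSV)
o=np.hstack([cv2.resize(w[200:360,80:360,::-1],(560,320)),])
cv2.imwrite("pics/w3c.png",o)
E
```

```text
time_s: 3.0
tcp_pos: [0.4453, -0.0802, 0.1926]
eef_rot: [180.0, -0.0, -119.3]
contact_force: [0.4, -0.2, 0.4]
gripper_width: 0.0307
gripper_force: 0.0
time_s: 3.5
tcp_pos: [0.4467, -0.08, 0.3068]
eef_rot: [-179.6, 0.3, -119.2]
contact_force: [-0.4, -0.4, -0.8]
gripper_width: 0.0005
gripper_force: 0.0
0.0004784685459662639 [ 0.44672115 -0.08003152  0.30680405] [-179.64217989    0.27415289 -119.22663132]
```

View pics/w3c.png

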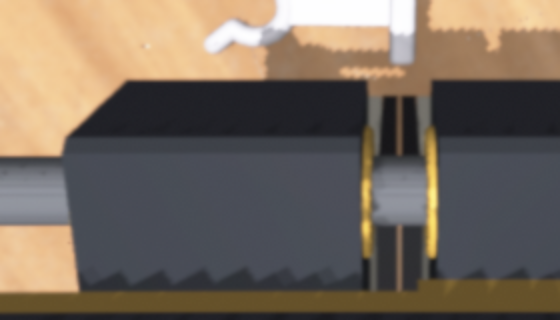

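The fingers were too slow and hadn't closed before I lifted. The clip is still in place, so I'll go back down, close for longer and lift only once it's held.

```bash
python3 -m pendant '[[[0,0,0,0,0,0,0.0],[0,0,0,0,0,0,0],[0,0,0,0,0,0,0],[0,0,0.01,0,0,0,0],[0,0,0.03,0,0,0,0]]]' 40
python3 -m pendant '[[[0,0,0.03,0,0,0,0],[0,0,0.05,0,0,0,0],[0,0,0.08,0,0,0,0],[0,0,0.08,0,0,0,-1],[0,0,0.08,0,0,0,-1]]]' 40
python3 -m pendant '[[[0,0,0,0,0,0,-1],[0,0,0,0,0,0,-1],[0,0,0,0,0,0,-1],[0,0,0,0,0,0,-1],[0,0,0,0,0,0,-1]]]' 40
```

```text
time_s: 4.1
tcp_pos: [0.4459, -0.0801, 0.2726]
eef_rot: [-179.9, 0.1, -119.3]
contact_force: [0.0, 0.2, -0.3]
gripper_width: 0.0349
gripper_force: 0.0
time_s: 4.6
tcp_pos: [0.4452, -0.0803, 0.1922]
eef_rot: [179.9, -0.1, -119.3]
contact_force: [0.7, 0.3, -0.1]
gripper_width: 0.0331
gripper_force: 0.0
time_s: 5.1
tcp_pos: [0.4458, -0.0801, 0.1936]
eef_rot: [-179.9, 0.1, -119.2]
contact_force: [-1.5, 1.8, 8.4]
gripper_width: 0.0086
gripper_force: 40.0
```

```bash
python3 -m pendant '[[[0,0,-0.03,0,0,0,-1],[0,0,-0.07,0,0,0,-1],[0,0,-0.12,0,0,0,-1],[-0.04,0.01,-0.12,0,0,0,-1],[-0.08,0.02,-0.12,0,0,-6,-1]]]' 40
python3 -m pendant '[[[-0.04,0.013,0,0,0,-6,-1],[-0.08,0.026,0,0,0,-12,-1],[-0.12,0.04,0,0,0,-18,-1],[-0.15,0.05,0,0,0,-24,-1],[-0.174,0.059,0,0,0,-24,-1]]]' 40
python3 -m pendant '[[[0,0,0,0,0,0,-1],[0,0,0,0,0,0,-1]]]' 40
python3 - <<'E'
from h import *
p=r.camera_params('wrist');w=r.capture('wrist');st=r.get_state();cv2.imwrite("pics/w4.png",w[:,:,::-1])
print(st['joints'],[onz(p,uv,.048) for uv in((0,0),(280,0),(0,200))])
print(proj(p,[[.608,.1806,.072],[.609,.0884,.072]]))
E
```

```text
time_s: 5.6
tcp_pos: [0.4671, -0.0003, 0.315]
eef_rot: [-179.8, 0.2, -113.4]
contact_force: [0.7, -0.4, -1.5]
gripper_width: 0.0086
gripper_force: 40.0
time_s: 6.1
tcp_pos: [0.4814, 0.1845, 0.3129]
eef_rot: [-180.0, 0.0, -89.0]
contact_force: [1.0, -0.1, -0.8]
gripper_width: 0.0086
gripper_force: 40.0
time_s: 6.3
tcp_pos: [0.4812, 0.1829, 0.3125]
eef_rot: [180.0, -0.0, -89.2]
contact_force: [-1.1, -1.0, -0.8]
gripper_width: 0.0093
gripper_force: 40.0
[ 4.26241999e+01  1.02322066e+01 -2.66572605e+01 -1.36698527e-02
 -5.31436666e+01 -4.18756588e+01] [array([0.64744977, 0.05124018, 0.048     ]), array([0.48169161, 0.04824783, 0.048     ]), array([0.67004332, 0.17321446, 0.048     ])]
[[ 74.7527133  221.75313382]
 [ 51.06478567  63.54715408]]
```

View pics/w4.png

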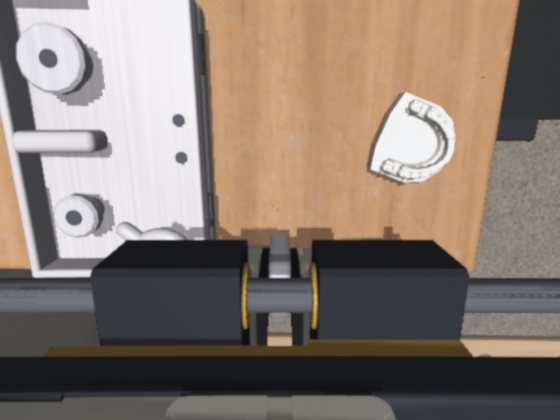

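The post-head holes are at (74,217) for thin and (48,58) for thick. The held clip's ring shows at cols 140–190, with its upper edge at row ~228. The cast is at (415,140), well clear.

```bash
python3 - <<'E'
from h import *
np.set_printoptions(precision=4,suppress=True)
p=r.camera_params('wrist');st=r.get_state();tp=st['tcp_pos'];print(tp,st['eef_rot'])
im=cv2.imread('pics/w4.png');g=cv2.cvtColor(im,cv2.COLOR_BGR2GRAY)
for (x0,x1,y0,y1) in((60,90,202,232),(32,62,42,74)):
    m=(g[y0:y1,x0:x1]<110).astype(np.uint8);M=cv2.moments(m,True);uv=(x0+M['m10']/M['m00'],y0+M['m01']/M['m00']);print(uv,onz(p,uv,.072))
for c in(155,162,169,176): print(c,[int(v) for v in g[220:240,c]])
for row in(226,227,228,229): print(row,onz(p,(163,row),tp[2]-.193+.004))
E
```

```text
[0.4812 0.1823 0.3126] [179.968   -0.014  -89.2597]
(73.44137931034483, 217.31724137931033) [0.6084 0.177  0.072 ]
(47.73953488372093, 57.88837209302326) [0.6103 0.0848 0.072 ]
155 [234, 234, 234, 234, 234, 234, 231, 216, 177, 164, 182, 197, 204, 212, 226, 232, 234, 232, 224, 183]
162 [232, 232, 232, 231, 231, 227, 205, 153, 131, 149, 174, 193, 207, 218, 226, 234, 238, 237, 228, 188]
169 [235, 235, 235, 235, 235, 231, 212, 164, 134, 126, 142, 163, 181, 196, 209, 220, 231, 239, 238, 208]
176 [227, 210, 184, 163, 152, 148, 148, 149, 148, 146, 140, 126, 123, 141, 163, 181, 194, 204, 205, 173]
226 [0.5365 0.1656 0.1236]
227 [0.5366 0.1661 0.1236]
228 [0.5366 0.1666 0.1236]
229 [0.5366 0.1671 0.1236]
```

```bash
python3 -m pendant '[[[0.006,-0.01,0,0,0,0,-1],[0.006,-0.02,0.02,0,0,0,-1],[0.006,-0.024,0.045,0,0,0,-1],[0.006,-0.024,0.065,0,0,0,-1],[0.006,-0.024,0.07,0,0,0,-1]]]' 40
python3 -m pendant '[[[0,0,0,0,0,-0.2,-1],[0,0,0,0,0,-0.2,-1]]]' 40
python3 - <<'E'
from h import *
np.set_printoptions(precision=4,suppress=True)
p=r.camera_params('wrist');w=r.capture('wrist');st=r.get_state();w=w[:,:,::-1].copy();cv2.imwrite("pics/w5.png",w)
print(st['tcp_pos'],st['eef_rot'],proj(p,[[.6084,.177,.072]]))
s=r.capture('side')[:,:,::-1];
o=np.hstack([cv2.resize(w[130:300,0:250],(500,340)),cv2.resize(s[210:330,120:260],(300,257)).copy() if 0 else cv2.resize(s[220:320,130:240],(300,340))])
cv2.imwrite("pics/w5c.png",o)
E
```

```text
time_s: 6.85
tcp_pos: [0.5053, 0.175, 0.2409]
eef_rot: [179.8, -0.1, -89.4]
contact_force: [-13.5, -1.6, 21.6]
gripper_width: 0.0086
gripper_force: 40.2
time_s: 7.05
tcp_pos: [0.5061, 0.1763, 0.2433]
eef_rot: [-180.0, 0.0, -89.1]
contact_force: [0.4, 0.5, 0.2]
gripper_width: 0.0091
gripper_force: 40.0
[0.5061 0.1764 0.2434] [-179.9457    0.0317  -89.106 ] [[ 48.1145 273.1398]]
```

View pics/w5c.png

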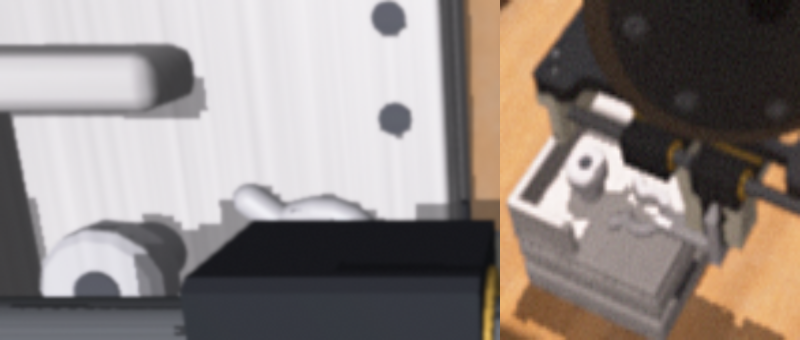

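The head hole is about where projected, (48,274). The side view shows the clip low over the lid in front of the thin post, with no contact force. Next I push in.

```bash
python3 -m pendant '[[[0,-0.006,0,0,0,0,-1],[0,-0.012,0,0,0,0,-1],[0,-0.018,0,0,0,0,-1],[0,-0.022,0,0,0,0,-1],[0,-0.022,0,0,0,0,-1]]]' 40
python3 -m pendant '[[[0,-0.005,0,0,0,0,-1],[0,-0.010,0,0,0,0,-1],[0,-0.015,0,0,0,0,-1],[0,-0.018,0,0,0,0,-1],[0,-0.018,0,0,0,0,-1]]]' 40
```

```text
time_s: 7.65
tcp_pos: [0.5283, 0.1772, 0.2425]
eef_rot: [-180.0, -0.0, -89.1]
contact_force: [-0.2, 0.1, -0.8]
gripper_width: 0.0085
gripper_force: 40.0
time_s: 8.15
tcp_pos: [0.5468, 0.1776, 0.243]
eef_rot: [-179.9, 0.0, -89.0]
contact_force: [5.7, -2.4, -2.3]
gripper_width: 0.0089
gripper_force: 40.0
```

```bash
python3 -m pendant '[[[0,-0.002,0,0,0,0,-1],[0,-0.003,0,0,0,0,-1],[0,-0.003,0,0,0,0,-1]]]' 40; python3 -m pendant '[[[0,-0.002,0,0,0,0,-1],[0,-0.002,0,0,0,0,-1],[0,-0.002,0,0,0,0,-1]]]' 40
```

```text
time_s: 8.45
tcp_pos: [0.5489, 0.1774, 0.2425]
eef_rot: [-180.0, -0.0, -89.1]
contact_force: [2.4, -2.4, -1.5]
gripper_width: 0.0085
gripper_force: 40.0
time_s: 8.75
tcp_pos: [0.5507, 0.1776, 0.2426]
eef_rot: [180.0, 0.0, -89.1]
contact_force: [1.3, -1.9, -2.1]
gripper_width: 0.0088
gripper_force: 40.0
```

```bash
python3 -m pendant '[[[0,-0.002,0,0,0,0,-1],[0,-0.002,0,0,0,0,-1],[0,-0.002,0,0,0,0,-1]]]' 40;  python3 -m pendant '[[[0,-0.001,0,0,0,0,-1],[0,-0.001,0,0,0,0,-1],[0,-0.001,0,0,0,0,-1]]]' 40
```

```text
time_s: 9.05
tcp_pos: [0.552, 0.1774, 0.2423]
eef_rot: [179.9, -0.0, -89.1]
contact_force: [-4.5, -1.6, 0.6]
gripper_width: 0.0084
gripper_force: 40.0
time_s: 9.35
tcp_pos: [0.5524, 0.1773, 0.2422]
eef_rot: [179.8, -0.1, -89.1]
contact_force: [-9.1, -1.1, 2.1]
gripper_width: 0.0088
gripper_force: 40.0
```

Force rises against the neck, so the clip is seated. I'll ease back 1 mm, release and rise.

```bash
python3 -m pendant '[[[0,0.0012,0,0,0,0,-1],[0,0.0012,0,0,0,0,-1],[0,0.0012,0,0,0,0,-0.5],[0,0.0012,0,0,0,0,-0.5],[0,0.0012,0,0,0,0,-0.5]]]' 40
python3 -m pendant '[[[0,0,0,0,0,0,-0.5],[0,0,-0.01,0,0,0,-0.5],[0,0,-0.04,0,0,0,-0.5],[0,0,-0.07,0,0,0,-0.5],[0,0.02,-0.09,0,0,0,0]]]'
python3 - <<'E'
from h import *
np.set_printoptions(precision=4,suppress=True)
st=r.get_state();print(st['tcp_pos'],st['eef_rot'])
w=r.capture('wrist')[:,:,::-1].copy();cv2.imwrite("pics/w6.png",w)
s=r.capture('side')[:,:,::-1]
t=r.capture('top')[:,:,::-1];cv2.imwrite("pics/t6.png",t)
o=np.hstack([cv2.resize(w[130:300,0:250],(500,340)),cv2.resize(s[220:320,130:240],(300,340))])
cv2.imwrite("pics/w6c.png",o)
R=Ro.from_euler('xyz',st['eef_rot'],degrees=True)
print(R.inv().apply(np.array([.464,-.345,.30])-st['tcp_pos']))
E
```

```text
time_s: 9.85
tcp_pos: [0.5532, 0.1781, 0.2432]
eef_rot: [-179.9, 0.1, -89.0]
contact_force: [-0.6, 0.5, 0.0]
gripper_width: 0.0213
gripper_force: 0.0
time_s: 10.35
tcp_pos: [0.5341, 0.1777, 0.3355]
eef_rot: [-179.8, 0.1, -89.1]
contact_force: [-1.4, -0.2, -0.6]
gripper_width: 0.0258
gripper_force: 0.0
[0.5341 0.1777 0.3355] [-179.8044    0.0605  -89.0749]
[0.5216 0.0787 0.0347]
```

View pics/w6c.png

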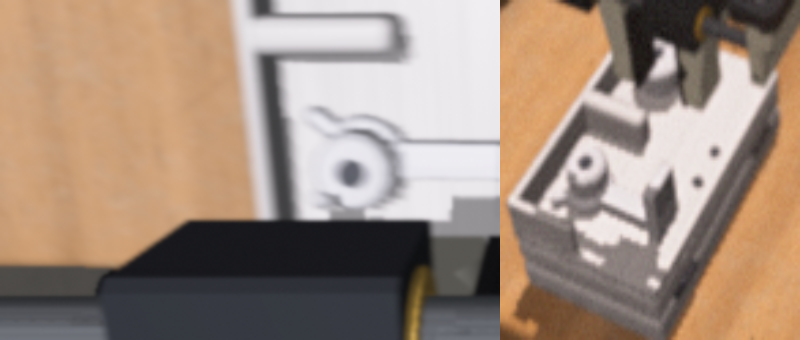

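The small clip's ring surrounds the thin post (hole at about (175,216) in the full wrist image). It lies flat with its tab upright at the front, so that one is done. Now the big clip.

```bash
python3 -m pendant '[[[0.045,0.01,0,0,0,-4,0],[0.09,0.02,0,0,0,-8,0],[0.135,0.03,0,0,0,-12,0],[0.18,0.04,0,0,0,-17,0],[0.225,0.045,0,0,0,-22,0.1]]]'
python3 - <<'E'
from h import *
st=r.get_state();R=Ro.from_euler('xyz',st['eef_rot'],degrees=True)
print(R.inv().apply(np.array([.465,-.3435,.30])-st['tcp_pos']))
E
```

```text
time_s: 11.0
tcp_pos: [0.4903, -0.0501, 0.3323]
eef_rot: [180.0, 0.0, -66.8]
contact_force: [1.6, 0.3, -0.1]
gripper_width: 0.0469
gripper_force: 0.0
[0.2597994  0.13866741 0.03235263]
```

```bash
python3 -m pendant '[[[0.04,0.02,0.01,0,0,-7,0.1],[0.08,0.045,0.02,0,0,-14,0.1],[0.12,0.066,0.025,0,0,-21,0.1],[0.165,0.088,0.03,0,0,-28,0.1],[0.205,0.11,0.03,0,0,-30,0.1]]]'
python3 - <<'E'
from h import *
st=r.get_state();R=Ro.from_euler('xyz',st['eef_rot'],degrees=True)
print(R.inv().apply(np.array([.465,-.3435,.30])-st['tcp_pos']))
E
```

```text
time_s: 11.5
tcp_pos: [0.4693, -0.2822, 0.3015]
eef_rot: [180.0, 0.1, -36.8]
contact_force: [1.2, -0.2, 0.2]
gripper_width: 0.0479
gripper_force: 0.0
[0.03328689 0.05167447 0.00144829]
```

```bash
python3 -m pendant '[[[0.02,0.03,0,0,0,0,0.1],[0.033,0.0515,0,0,0,0,0.1],[0.033,0.0515,0,0,0,0,0.1],[0.033,0.0515,0,0,0,0,0.1],[0.033,0.0515,0,0,0,0,0.1]]]'
python3 - <<'E'
from h import *
np.set_printoptions(precision=4,suppress=True)
r.capture('wrist');p=r.camera_params('wrist');w=r.capture('wrist')[:,:,::-1].copy();st=r.get_state();cv2.imwrite("pics/w7.png",w)
print(st['tcp_pos'],st['eef_rot'],st['joints'])
hsv=cv2.cvtColor(w,cv2.COLOR_BGR2HSV)
m=((hsv[:,:,1]<45)&(hsv[:,:,2]>130)).astype(np.uint8);m[236:]=0
n,l,s,c=cv2.connectedComponentsWithStats(m)
for i in range(1,n):
    if s[i][4]>100: print(i,s[i],c[i])
print(proj(p,[[.503,-.292,.004],[.465,-.3435,.037]]))
k=max((i for i in range(1,n) if s[i][4]>300 and abs(c[i][0]-240)<80),key=lambda i:s[i][4],default=None)
if k:
  for x in range(s[k][0],s[k][0]+s[k][2],5):
    y=np.nonzero(l[:,x]==k)[0];print(x,y.min(),y.max(),len(y),end='; ')
E
```

```text
time_s: 12.0
tcp_pos: [0.465, -0.3407, 0.3022]
eef_rot: [180.0, 0.0, -37.1]
contact_force: [0.3, -0.2, 0.1]
gripper_width: 0.0483
gripper_force: 0.0
[ 0.4652 -0.3403  0.3026] [-179.9988    0.0077  -37.006 ] [-16.7554  16.3424 -19.8138  -0.0047 -53.8505  69.7522]
24 [   0  132   65   60 1491] [ 38.9041 152.9691]
25 [   0  134   24   73 1314] [  9.64   171.2123]
29 [ 165  171  126   63 2948] [232.0641 202.0237]
[[198.448  202.2532]
 [280.811  212.6493]]
165 174 178 5; 170 171 228 19; 175 174 229 26; 180 178 224 24; 185 176 223 22; 190 175 226 21; 195 174 227 21; 200 174 227 20; 205 175 226 21; 210 177 224 24; 215 181 221 37; 220 185 217 33; 225 192 210 19; 230 192 210 19; 235 192 210 19; 240 192 210 19; 245 192 210 19; 250 192 210 19; 255 192 210 19; 260 192 210 19; 265 192 210 19; 270 192 210 19; 275 193 209 17; 280 188 232 45; 285 188 232 45; 290 207 207 1;
```

```bash
python3 - <<'E'
from h import *
np.set_printoptions(precision=4,suppress=True)
p=r.camera_params('wrist');st=r.get_state();R=Ro.from_euler('xyz',st['eef_rot'],degrees=True)
w=cv2.imread('pics/w7.png');hsv=cv2.cvtColor(w,cv2.COLOR_BGR2HSV)
for y in(222,226): print([(x,int(hsv[y,x,1])) for x in range(272,296)])
print([(y,int(hsv[y,283,1])) for y in range(183,238)])
for uv,z in(((250,201),.007),((200,200.5),.004),((283,232),.037),((283,225),.037)): print(R.inv().apply(onz(p,uv,z)-st['tcp_pos']))
E
```

```text
[(272, 82), (273, 83), (274, 86), (275, 84), (276, 63), (277, 12), (278, 10), (279, 10), (280, 11), (281, 11), (282, 10), (283, 11), (284, 11), (285, 11), (286, 10), (287, 12), (288, 10), (289, 14), (290, 64), (291, 101), (292, 106), (293, 107), (294, 108), (295, 107)]
[(272, 84), (273, 82), (274, 82), (275, 82), (276, 58), (277, 14), (278, 10), (279, 12), (280, 11), (281, 11), (282, 11), (283, 10), (284, 10), (285, 10), (286, 12), (287, 11), (288, 8), (289, 12), (290, 66), (291, 100), (292, 104), (293, 105), (294, 104), (295, 107)]
[(183, 10), (184, 10), (185, 12), (186, 12), (187, 10), (188, 12), (189, 11), (190, 5), (191, 3), (192, 2), (193, 1), (194, 1), (195, 2), (196, 2), (197, 2), (198, 3), (199, 2), (200, 2), (201, 3), (202, 3), (203, 3), (204, 2), (205, 2), (206, 2), (207, 2), (208, 3), (209, 6), (210, 11), (211, 11), (212, 11), (213, 10), (214, 11), (215, 10), (216, 11), (217, 10), (218, 10), (219, 10), (220, 11), (221, 11), (222, 11), (223, 11), (224, 11), (225, 11), (226, 10), (227, 9), (228, 11), (229, 11), (230, 11), (231, 10), (232, 12), (233, 46), (234, 79), (235, 89), (236, 87), (237, 89)]
[ 0.0029 -0.0211  0.2956]
[ 0.0026 -0.0603  0.2986]
[-0.0123  0.004   0.2656]
[-0.0072  0.004   0.2656]
```

```bash
python3 -m pendant '[[[0.003,0.003,0.03,0,0,0,0.1],[0.003,0.003,0.06,0,0,0,0.1],[0.003,0.003,0.09,0,0,0,0.1],[0.003,0.003,0.109,0,0,0,0],[0.003,0.003,0.109,0,0,0,-0.3]]]' 40
python3 -m pendant '[[[0,0,0,0,0,0,-1],[0,0,0,0,0,0,-1],[0,0,0,0,0,0,-1],[0,0,0,0,0,0,-1],[0,0,0,0,0,0,-1]]]' 40
python3 -m pendant '[[[0,0,0,0,0,0,-1],[0,0,0,0,0,0,-1],[0,0,0,0,0,0,-1]]]' 40
```

```text
time_s: 12.6
tcp_pos: [0.4648, -0.3441, 0.1912]
eef_rot: [179.9, 0.3, -37.0]
contact_force: [-0.5, -0.4, -0.2]
gripper_width: 0.0405
gripper_force: 0.0
time_s: 13.1
tcp_pos: [0.4659, -0.3454, 0.1947]
eef_rot: [-180.0, -0.1, -37.1]
contact_force: [-0.5, 1.8, 5.8]
gripper_width: 0.0087
gripper_force: 40.0
time_s: 13.4
tcp_pos: [0.4659, -0.3454, 0.1947]
eef_rot: [-180.0, -0.1, -37.1]
contact_force: [-0.1, 2.0, 6.9]
gripper_width: 0.0087
gripper_force: 40.0
```

```bash
python3 -m pendant '[[[0,0,-0.03,0,0,0,-1],[0,0,-0.07,0,0,0,-1],[0,0,-0.12,0,0,0,-1],[-0.025,-0.035,-0.12,0,0,0,-1],[-0.05,-0.07,-0.12,0,0,6,-1]]]' 40
python3 -m pendant '[[[0,0,0,0,0,0,-1]]]' 40
python3 - <<'E'
from h import *
st=r.get_state();R=Ro.from_euler('xyz',st['eef_rot'],degrees=True)
print(st['eef_rot'],R.inv().apply(np.array([.475,.0845,.315])-st['tcp_pos']))
E
```

```text
time_s: 13.9
tcp_pos: [0.4678, -0.2591, 0.3153]
eef_rot: [-179.9, -0.2, -43.3]
contact_force: [0.9, 0.6, -2.6]
gripper_width: 0.0087
gripper_force: 40.0
time_s: 14.0
tcp_pos: [0.4673, -0.2561, 0.3144]
eef_rot: [-179.9, -0.0, -43.2]
contact_force: [0.3, -0.6, -0.3]
gripper_width: 0.0087
gripper_force: 40.0
[-1.79917049e+02 -1.75088029e-02 -4.32087534e+01] [-0.2276165  -0.25353627 -0.00032401]
```

```bash
python3 -m pendant '[[[-0.03,-0.034,0,0,0,7,-1],[-0.06,-0.067,0,0,0,14,-1],[-0.09,-0.1,0,0,0,21,-1],[-0.12,-0.134,0,0,0,28,-1],[-0.12,-0.134,0,0,0,30,-1]]]' 40
python3 - <<'E'
from h import *
st=r.get_state();R=Ro.from_euler('xyz',st['eef_rot'],degrees=True)
print(st['eef_rot'],R.inv().apply(np.array([.475,.0845,.315])-st['tcp_pos']))
E
```

```text
time_s: 14.5
tcp_pos: [0.4719, -0.0758, 0.314]
eef_rot: [-179.9, 0.0, -73.1]
contact_force: [1.3, -0.2, -0.0]
gripper_width: 0.0087
gripper_force: 40.0
[-1.79926767e+02  1.65651340e-02 -7.30977179e+01] [-0.1524899  -0.04960221 -0.00084364]
```

Next I finish the move, settle, and measure the held clip's ring and the posts numerically.

```bash
python3 -m pendant '[[[-0.04,-0.013,0,0,0,5,-1],[-0.08,-0.026,0,0,0,10,-1],[-0.12,-0.039,0,0,0,15.8,-1],[-0.152,-0.049,0,0,0,15.8,-1],[-0.152,-0.049,0,0,0,15.8,-1]]]' 40
python3 -m pendant '[[[0,0,0,0,0,0,-1],[0,0,0,0,0,0,-1],[0,0,0,0,0,0,-1]]]' 40
python3 - <<'E'
from h import *
np.set_printoptions(precision=4,suppress=True)
p=r.camera_params('wrist');w=r.capture('wrist')[:,:,::-1].copy();st=r.get_state();tp=st['tcp_pos'];cv2.imwrite("pics/w8.png",w)
print(tp,st['eef_rot'])
g=cv2.cvtColor(w,cv2.COLOR_BGR2GRAY)
bx=tp[0]+.066
e=proj(p,[[.6103,.0848,.072],[bx,tp[1]+.001-.0217,tp[2]-.1947+.004]]);print(e)
x0,y0=(e[0]-14).astype(int);m=(g[y0:y0+28,x0:x0+28]<110).astype(np.uint8);M=cv2.moments(m,True);uv=(x0+M['m10']/M['m00'],y0+M['m01']/M['m00']);print(M['m00'],uv,onz(p,uv,.072))
u,v=e[1].astype(int)
for c in(u-8,u,u+8): print(c,v-10,[int(a) for a in g[v-10:v+14,c]])
for row in(v-2,v,v+2): print(row,onz(p,(u,row),tp[2]-.1947+.004))
E
```

```text
time_s: 15.0
tcp_pos: [0.4747, 0.0832, 0.3139]
eef_rot: [-179.9, 0.0, -88.7]
contact_force: [-0.7, -0.8, -0.4]
gripper_width: 0.0087
gripper_force: 40.0
time_s: 15.3
tcp_pos: [0.4742, 0.0793, 0.3136]
eef_rot: [180.0, -0.0, -88.9]
contact_force: [-0.2, 0.0, -0.9]
gripper_width: 0.0086
gripper_force: 40.0
[0.4743 0.0793 0.3136] [179.9891  -0.0074 -88.9434]
[[ 62.3387 231.8168]
 [141.4954 215.8603]]
126.0 (np.float64(62.46031746031746), np.float64(233.5793650793651)) [0.6104 0.086  0.072 ]
133 205 [243, 243, 243, 242, 242, 242, 242, 242, 242, 242, 242, 242, 237, 220, 190, 197, 215, 226, 232, 236, 239, 240, 240, 239]
141 205 [246, 246, 245, 246, 246, 245, 246, 246, 246, 245, 244, 231, 193, 170, 188, 209, 223, 230, 236, 242, 244, 245, 242, 238]
149 205 [246, 246, 246, 247, 247, 247, 247, 246, 247, 246, 246, 244, 226, 179, 173, 195, 215, 225, 232, 239, 243, 246, 245, 242]
213 [0.5404 0.0572 0.1229]
215 [0.5405 0.0582 0.1229]
217 [0.5405 0.0592 0.1229]
```

```bash
python3 -m pendant '[[[-0.005,-0.01,0,0,0,0,-1],[-0.005,-0.022,0.025,0,0,0,-1],[-0.005,-0.022,0.045,0,0,0,-1],[-0.005,-0.022,0.06,0,0,0,-1],[-0.005,-0.022,0.06,0,0,0,-1]]]' 40
python3 -m pendant '[[[0,0,0.003,0,0,0,-1],[0,0,0.006,0,0,0,-1],[0,0,0.009,0,0,0,-1],[0,0,0.009,0,0,0,-1]]]' 40
python3 - <<'E'
from h import *
p=r.camera_params('wrist');w=r.capture('wrist')[:,:,::-1].copy();cv2.imwrite("pics/w9.png",w)
g=cv2.cvtColor(w,cv2.COLOR_BGR2GRAY);e=proj(p,[[.6104,.086,.072]])[0];print(e)
x0,y0=(e-20).astype(int);x0=max(x0,0);print(g[y0:y0+40:2,x0:x0+40:2])
E
```

```text
time_s: 15.85
tcp_pos: [0.4962, 0.0852, 0.2517]
eef_rot: [179.8, -0.1, -88.9]
contact_force: [-0.2, -0.5, -0.8]
gripper_width: 0.0088
gripper_force: 40.0
time_s: 16.25
tcp_pos: [0.4962, 0.0857, 0.2448]
eef_rot: [-180.0, 0.0, -88.9]
contact_force: [0.3, 0.5, 0.2]
gripper_width: 0.0085
gripper_force: 40.0
[ 22.68075212 269.6229755 ]
[[234 236 239 242 242 240 237 235 236 237 235 236 236 237 238 239 240 240
  240 238]
 [233 236 239 241 242 241 238 235 236 237 235 235 236 236 237 239 240 240
  240 238]
 [234 235 238 241 242 241 238 236 236 237 236 235 236 236 237 239 240 240
  240 239]
 [233 235 237 240 242 242 239 236 235 237 236 235 236 236 237 239 240 240
  240 239]
 [233 234 236 240 242 242 240 237 235 236 236 235 235 236 237 238 240 240
  240 239]
 [233 234 236 239 242 242 240 234 222 219 220 223 231 235 236 238 240 240
  240 240]
 [233 234 235 239 241 242 226 152 114 101 101 111 140 212 235 238 239 240
  240 239]
 [233 233 235 238 240 217 125 101 100 100 100 100  99 107 194 235 239 240
  240 240]
 [233 233 234 237 235 145 101 100 100 100 100 101 101 101 101 197 238 240
  240 240]
 [
[... 233 characters left out ...]
 168 237
  240 240]
 [233 233 234 235 236 158 101 101 100 100 100 100 100 100 101  98 176 237
  240 240]
 [233 233 234 235 237 224 115 100 100 101  99 100 100 100 100 102 206 239
  240 240]
 [220 219 219 221 223 225 178  95  91  91  92  91  91  91  90 123 212 223
  224 224]
 [ 66  65  64  63  64  63  59  52  52  51  51  51  51  52  52  53  57  58
   58  58]
 [ 61  61  61  61  61  62  61  61  62  62  62  62  61  58  57  58  59  61
   62  61]
 [ 78  77  77  77  77  77  77  78  78  77  78  78  69  60  56  53  58  64
   60  58]
 [ 92  92  92  92  92  92  92  92  92  93  92  92  92  92  89  88  90  92
   89  88]
 [101 101 101 101 101 101 101 101 101 101 101 101 101 101 101 102 101 101
  101 101]]
```

The post hole at (22.8,269.5) matches the prediction, so I push in.

```bash
python3 -m pendant '[[[0.0006,-0.006,0,0,0,0,-1],[0.0006,-0.012,0,0,0,0,-1],[0.0006,-0.018,0,0,0,0,-1],[0.0006,-0.022,0,0,0,0,-1],[0.0006,-0.022,0,0,0,0,-1]]]' 40
python3 -m pendant '[[[0,-0.005,0,0,0,0,-1],[0,-0.010,0,0,0,0,-1],[0,-0.015,0,0,0,0,-1],[0,-0.019,0,0,0,0,-1],[0,-0.019,0,0,0,0,-1]]]' 40
python3 -m pendant '[[[0,-0.002,0,0,0,0,-1],[0,-0.004,0,0,0,0,-1],[0,-0.004,0,0,0,0,-1]]]' 40
```

```text
time_s: 16.8
tcp_pos: [0.5189, 0.0855, 0.2445]
eef_rot: [-180.0, -0.0, -88.9]
contact_force: [-0.1, -0.2, -1.2]
gripper_width: 0.0088
gripper_force: 40.0
time_s: 17.3
tcp_pos: [0.5386, 0.086, 0.2452]
eef_rot: [-179.8, 0.0, -88.8]
contact_force: [6.1, -4.3, 0.2]
gripper_width: 0.0083
gripper_force: 40.0
time_s: 17.6
tcp_pos: [0.5417, 0.0859, 0.2447]
eef_rot: [-180.0, 0.0, -88.9]
contact_force: [3.2, -4.4, -2.5]
gripper_width: 0.0086
gripper_force: 40.0
```

```bash
python3 -m pendant '[[[0.001,-0.002,0,0,0,0,-1],[0.001,-0.003,0,0,0,0,-1],[0.001,-0.003,0,0,0,0,-1]]]' 40
python3 -m pendant '[[[0,-0.001,0,0,0,0,-1],[0,-0.002,0,0,0,0,-1],[0,-0.002,0,0,0,0,-1]]]' 40
```

```text
time_s: 17.9
tcp_pos: [0.5442, 0.0851, 0.2445]
eef_rot: [180.0, 0.0, -88.9]
contact_force: [1.9, -1.5, -0.7]
gripper_width: 0.0089
gripper_force: 40.0
time_s: 18.2
tcp_pos: [0.5458, 0.085, 0.2444]
eef_rot: [179.9, -0.0, -88.9]
contact_force: [-3.9, -0.7, 0.0]
gripper_width: 0.0087
gripper_force: 40.0
```

```bash
python3 -m pendant '[[[0,-0.0015,0,0,0,0,-1],[0,-0.0015,0,0,0,0,-1],[0,-0.0015,0,0,0,0,-1]]]' 40
python3 -m pendant '[[[0,0.0018,0,0,0,0,-1],[0,0.0018,0,0,0,0,-1],[0,0.0018,0,0,0,0,-0.5],[0,0.0018,0,0,0,0,-0.5],[0,0.0018,0,0,0,0,-0.5]]]' 40
python3 -m pendant '[[[0,0,0,0,0,0,-0.5],[0,0,-0.01,0,0,0,-0.5],[0,0,-0.04,0,0,0,-0.5],[0,0,-0.08,0,0,0,-0.5],[0,0.03,-0.12,0,0,0,-0.5]]]'
python3 -m pendant '[[[0,0.05,0,0,0,0,-0.5],[0,0.07,0,0,0,0,-0.5],[0,0.07,0,0,0,0,-0.5],[0,0.07,0,0,0,0,-0.5],[0,0.07,0,0,0,0,-0.5]]]'
python3 - <<'E'
from h import *
w=r.capture('wrist')[:,:,::-1].copy();t=r.capture('top')[:,:,::-1];s=r.capture('side')[:,:,::-1]
p=r.camera_params('wrist');print(proj(p,[[.609,.178,.072],[.6104,.086,.072]]))
o=np.zeros((600,800,3),np.uint8);o[:300,:400]=cv2.resize(w,(400,300));o[:300,400:]=cv2.resize(t[130:220,140:260],(400,300));o[300:,:400]=cv2.resize(s[220:325,120:260],(400,300));o[300:,400:]=cv2.resize(w[100:250,0:200],(400,300))
cv2.imwrite('pics/fin.png',o)
E
```

```text
time_s: 18.5
tcp_pos: [0.5464, 0.0848, 0.2441]
eef_rot: [179.8, -0.0, -88.9]
contact_force: [-6.7, 0.2, 1.4]
gripper_width: 0.0086
gripper_force: 40.0
time_s: 19.0
tcp_pos: [0.5465, 0.0854, 0.2451]
eef_rot: [-179.9, 0.0, -88.9]
contact_force: [0.2, 0.4, 0.2]
gripper_width: 0.0213
gripper_force: 0.0
time_s: 19.5
tcp_pos: [0.5177, 0.0848, 0.3664]
eef_rot: [-180.0, -0.0, -88.9]
contact_force: [0.1, 1.3, 0.5]
gripper_width: 0.0217
gripper_force: 0.0
time_s: 20.0
tcp_pos: [0.4466, 0.0833, 0.3651]
eef_rot: [-179.9, 0.0, -88.9]
contact_force: [0.3, 0.2, -0.9]
gripper_width: 0.0223
gripper_force: 0.0
[[ 79.23314289 314.79370933]
 [ 62.9302081  206.86852289]]
```

View pics/fin.png

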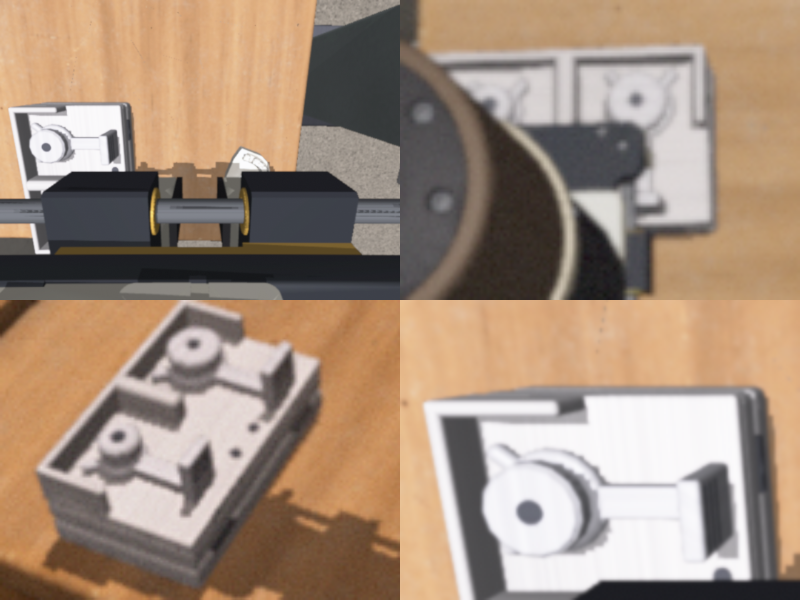

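The side panel shows both clips flat with their rings round the posts: big on thick at about (195,350), small on thin at about (120,440). The lips are symmetric beyond the posts, and the gripper is clear of everything. I'm handing in.

```bash
python3 -c "
from plant import r
print(r.close_job())"
```

```text
the job is handed in; nothing more can be done
None
```

I handed the job in at about 20 s: both clips look snapped home and flat on their posts and are released, and I saw no contact with the cast, jar or dropper, but the hand-in returned no verdict and I couldn't read the jaw angles directly.

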